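# Clear the curing unit's lid and hold it at the interlock check mark

### The arm

A 6-joint arm with a two-finger parallel gripper is mounted at the origin on a cart in front of the work surface, level with it; the furniture and walls round the work are solid. World frame = base frame: x ahead of the robot, y to its left, z up, the work surface at z = 0. Lengths are in mm, angles in rad, forces in N, time in s.
With the tool pointing down it reaches from about 300 to 775 mm from the base axis. Payload 14.6 kg.
Tool frame: the origin (TCP) lies between the finger pads, 19 mm behind the fingertips; this is the grasp point; z points along the fingers, y is the line along which they close (so a half turn about z gives the same grasp; the last joint's range is limited). The gripper opens to 94 mm and grips with 3 to 60 N. Pads are 16 mm wide; open, the fingers measure 119 mm over their backs; the gripper's body (75 mm by 177 mm) begins 78 mm behind the grasp point.
Start: joints at [1.04, 0.3, 1.521, -0, 1.321, -0.067], TCP at [246.038, 491.889, 224.246] pointing down, gripper open.
Joint ranges: [-3.03, 3.03], [-0.79, 2.21], [0.23, 2.52], [-1.04, 4.18], [0, 3.07], [-2.55, 2.55]. Speed limits (rad/s): [2.22, 2.22, 2.57, 3.14, 3.14, 3.14].

### API

Orientations are given as [roll, pitch, yaw] about the fixed x, y, z axes, in that order (R = Rz(yaw) Ry(pitch) Rx(roll)).
In Python, from cell import manip gives the robot as it stands.
- The arm moves only by the tool jog_arm, never from a script. Its argument "series" is a list of rows, each a list of 7 numbers: the shift along the world's x, y, z as a fraction of full scale, then the turn, a rotation vector about the world's x, y, z as a fraction of full scale, then the closure, from 0 (fully open) to 1 (shut). In form: [[dx, dy, dz, wx, wy, wz, fingers], ...]. A call has 1 to 8 rows; each row is the pose to reach, as a shift and turn from the pose commanded when the call began; what a row does not reach only later rows make up. Full scale, the value 1, is 120 mm for a shift and 90 degrees for a turn. A row lasts 1/12 s, in which the tool goes at most 41.7 mm and 7.16 degrees, less where a joint would pass 70% of its speed; a pose out of reach is approached as far as the arm can. A call with a number of a shift or a turn outside -1 to 1 is refused whole. A call with a gripper value outside its range is refused whole. The fingers move at their own pace and stop on an object; "grip_force" is the grip in N (left out, the last holds). Time passes only in rows, so rows that repeat a pose let the fingers close. It gives the time, the measured TCP pose, the force, the opening and the grip force at its end, in the units of the state.
- manip.read_state(): the state, without advancing time (a new reading comes with each control period).
- manip.camera(name): name is "side" or "top" or "wrist"; returns a dict with "frame" (384x512x3 uint8, red, green, blue), "vfov" (degrees; the focal length in pixels is half the picture's height over the tangent of half this angle, whatever the lens; pixels are square), "cx", "cy" (the principal point, pixels), "k1" (the pictures are not rectified: a ray, as slopes to the right and down, at radius r is drawn at 1 + k1 r^2 times it, then the intrinsics apply), "R" (3x3) and "t" (3): a world point X has camera coordinates R X + t; the wrist camera has in their place "hand_eye" (4x4, takes a point from camera to tool coordinates, whose origin is the TCP and whose axes are the flange's). Camera axes: x right, y down, z forward; pixel columns grow to the right and rows downward; lengths in mm; the calibration is good to about 2 mm. A picture is of the moment at which its call begins: read the wrist's pose just before it. There is no depth.
- manip.sign_off(): hands the job in; it is judged then, once.
The state is a dict: "clock": time; "joints": joint angles; "qd": joint speeds; "effort": joint torques, N m; "eef_pos": TCP position; "eef_rot": TCP orientation; "wrist_force": force on the tool from outside, world axes, zero at the start; "moment": the same for the moment, N m; "finger_gap": finger opening in mm; "finger_force": force on a finger pad.
Only numpy, scipy, OpenCV 4.12 (cv2) and the standard library are available. Lean on these libraries where they do the work, as an engineer would, in place of code of your own. Each camera call takes 0.05 s, during which the arm holds its last target. There are 200 camera calls.

### The job

I want to check the lid interlock of the light-curing unit. With the spatula, sweep the four plaster lumps off its shut lid into the blue work pan beside it (do not pick them up with the gripper), lay the spatula back on the bench and let go of it; only then raise the sprung lid by its steel bar until the white pointer on the lid's right side lines up with the red index on the quadrant, and finish holding it there by the bar while I read the meter. Leave the red index as it is set, and do not disturb the stone model, the bottle and the jar.

Things in the scene. Friction and masses are not known exactly. Their poses are not given: they have to be found in the camera images.
- unit: Light-curing unit: a low white box fixed to the bench, 180 mm deep (its x), 217 mm wide (its y), 100 mm high over the shut lid. Origin under its centre at bench level. Its -x side is the front (display, keys, lid bar), its -y side (right) carries the dark quadrant, its +y side (left) faces the blue pan; hinge along the rear (+x).
- lid (a joint): Lid angle in rad: 0 shut, grows as the front rises, stop at 1.2. A spring (and the lid's weight) pulls it shut: about 4 N at the bar to start lifting, 6 N square to the lid (8 N straight up) at 0.7 rad; let go, it falls shut.
- lid_top (a point): The lid with its handle, one solid: a flat grey plate with orange window, 12 mm thick, top 100 mm above the bench when shut. In the unit's frame the plate covers x -90 to +90 mm, y -112 to +120 mm (it overhangs the left wall by 15 mm). This point: middle of the plate's top face.
- lid_bar (a point): Middle of the lid's handle: a round steel bar 12 mm thick, 130 mm long along the unit's y, 42 mm in front of the lid's front edge, on two black arms 110 mm apart, free below. Shut, its axis is 90 mm above the bench and its top 4 mm below the lid's top; 222 mm from the hinge axis. Being round, it can turn in a grip from above as the lid rises.
- lid_hinge (a point): Middle of the hinge axis, at the lid's rear edge, 94 mm above the bench; the axis runs along the unit's y.
- lid_pointer (a point): Tip of the white pointer needle on the lid's right side, 74 mm from the hinge axis, turning with the lid. Points straight to the front (unit -x) when the lid is shut.
- index (a joint): Angle of the red index on the quadrant, rad above level, on the hinge axis and scale of the lid; the lid is at the mark when both have the same value. Set from 0.42 to 0.72, held by friction. The quadrant is a dark upright arc, 3 mm thick, at unit y = -118 mm, up to 85 mm above the shut lid between unit x = -4 and +70 mm; white lines every 10 degrees from 0 to 60, long at 0, 30, 60.
- index_mark (a point): Inner point of the red index, 74 mm from the hinge axis; the pointer's tip meets it when the lid is at the mark. The index is a 24 x 11 x 6 mm red clamp with a small steel screw on the arc.
- work_pan: Open blue plastic pan, 150 x 120 x 45 mm (x, y, z), walls and floor 3 mm, loose, 0.3 kg. Origin under its centre. It stands close along the unit's left wall with its near wall under the lid's overhang, so what goes over the lid's left edge falls into it.
- lump_0: One of four lumps of set plaster, buff, faceted, about 25 mm across and 20 mm high, 16 g, lying flat on the shut lid at the start. Origin in the centre of its underside.
- lump_1: One of four lumps of set plaster, buff, faceted, about 25 mm across and 20 mm high, 16 g, lying flat on the shut lid at the start. Origin in the centre of its underside.
- lump_2: One of four lumps of set plaster, buff, faceted, about 25 mm across and 20 mm high, 16 g, lying flat on the shut lid at the start. Origin in the centre of its underside.
- lump_3: One of four lumps of set plaster, buff, faceted, about 25 mm across and 20 mm high, 16 g, lying flat on the shut lid at the start. Origin in the centre of its underside.
- spatula: Mixing spatula lying flat on the bench, 189 mm long, 40 g. Origin under its middle, y along it: round black handle, 12 mm thick, y = 0 to +94 mm, axis 6 mm above the underside; flat steel blade 12 mm wide, 2 mm thick, y = 0 to -94 mm, 5 to 7 mm above the underside. At the start the handle points roughly to the robot.
- stone_model: Plaster tooth model, 55 x 68 x 28 mm, on the bench; leave alone.
- liquid_bottle: Brown bottle with black cap, 30 mm across, 58 mm high, on the bench; leave alone.
- powder_jar: Clear jar with white screw lid, 50 mm across, 56 mm high, on the bench; leave alone.

How it is judged (in metres and radians):
On the way, in this order (a step that is already met when the one before it is completed fails the run):
1. the spatula is gripped and held over the shut lid (contact force between the fingers and spatula above 1 N and height (world z) of spatula above 0.095 m and horizontal distance between spatula and unit below 0.2 m and value of joint lid below 0.05 rad), for 0.1 s.
2. all four lumps are in the pan, the lid still shut (x of lump_0 in the frame of work_pan between -0.075 and 0.075 m and y of lump_0 in the frame of work_pan between -0.06 and 0.06 m and height (world z) of each of lump_0, lump_1, lump_2, lump_3 below 0.044 m and x of lump_1 in the frame of work_pan between -0.075 and 0.075 m and y of lump_1 in the frame of work_pan between -0.06 and 0.06 m and x of lump_2 in the frame of work_pan between -0.075 and 0.075 m and y of lump_2 in the frame of work_pan between -0.06 and 0.06 m and x of lump_3 in the frame of work_pan between -0.075 and 0.075 m and y of lump_3 in the frame of work_pan between -0.06 and 0.06 m and value of joint lid below 0.05 rad), for 0.2 s.
3. the spatula lies on the bench, let go, the lid still shut (height (world z) of spatula below 0.02 m and contact force between the fingers and spatula below 0.05 N and linear speed of spatula below 0.03 m/s and angle between spatula's own y axis and vertical between 1.48 and 1.66 rad and value of joint lid below 0.05 rad), for 0.2 s.
At the end, for the whole second after the job is handed in: The lid stands still with its pointer within 0.055 rad (3 degrees) of the red index, carried by the fingers alone, at its bar (over 2 N between fingers and lid, tool point within 80 mm of the middle of the bar); all four lumps lie inside the pan; the spatula lies level on the bench, let go (angle between the x axis of lid_pointer and the x axis of index_mark, either way round below 0.055 rad and velocity of joint lid between -0.05 and 0.05 rad/s and contact force between the fingers and lid above 2 N and distance between the grasp point and lid_bar below 0.08 m and contact force between each of lid, the fingers and spatula below 0.05 N and contact force between lid and lump_0 below 0.05 N and contact force between lid and lump_1 below 0.05 N and contact force between lid and lump_2 below 0.05 N and contact force between lid and lump_3 below 0.05 N and x of lump_0 in the frame of work_pan between -0.075 and 0.075 m and y of lump_0 in the frame of work_pan between -0.06 and 0.06 m and height (world z) of each of lump_0, lump_1, lump_2, lump_3 below 0.044 m and x of lump_1 in the frame of work_pan between -0.075 and 0.075 m and y of lump_1 in the frame of work_pan between -0.06 and 0.06 m and x of lump_2 in the frame of work_pan between -0.075 and 0.075 m and y of lump_2 in the frame of work_pan between -0.06 and 0.06 m and x of lump_3 in the frame of work_pan between -0.075 and 0.075 m and y of lump_3 in the frame of work_pan between -0.06 and 0.06 m and height (world z) of spatula below 0.02 m and linear speed of spatula below 0.03 m/s and angle between spatula's own y axis and vertical between 1.48 and 1.66 rad); the arm keeps its last pose, push and grip.
It fails at once if the lid is raised while a lump still lies on it (value of joint lid above 0.1 rad and height (world z) of any of lump_0, lump_1, lump_2, lump_3 above 0.08 m).
It fails at once if a lump is taken in the gripper (contact force between the fingers and lump_0 above 4 N or contact force between the fingers and lump_1 above 4 N or contact force between the fingers and lump_2 above 4 N or contact force between the fingers and lump_3 above 4 N).
It fails at once if the red index is shifted (distance of index_mark from where it was at the start of the episode above 0.005 m).
It fails at once if the stone model, bottle or jar is disturbed (distance of any of stone_model, liquid_bottle, powder_jar from where it was at the start of the episode above 0.015 m).
It also fails if it takes over 64 s, if anything falls off the work surface, if the arm or the gripper's body presses on something with over 40 N, if the wrist force passes 120 N, or if a joint passes its speed limit or range.

## Working session

There is one attempt and no reset: what is moved stays moved. The work goes in short steps, Python scripts to look and compute and a tool call to move; the robot and the scene stay as the last step left them, time stands still between calls to the robot, and variables do not carry over. Pictures are saved under pics/ and viewed, at most 13 in all, crops included, and the job is handed in when it is done.

Besides the shell and the picture viewer there is one more tool, called after "Emit:" as name(argument=value, ...) on one line, values as JSON. jog_arm: Moves the arm, as the interface text tells. Its arguments: {"type":"object","properties":{"series":{"type":"array"},"grip_force":{"type":"number"}},"required":["series"]}

```bash
mkdir -p pics; cat > h.py <<'E'
import numpy as np, cv2, pickle
from cell import manip
def snap(n,f=None):
    c=manip.camera(n)
    if f: cv2.imwrite('pics/'+f,cv2.cvtColor(c['frame'],cv2.COLOR_RGB2BGR))
    return c
def K(c):
    f=c['frame'].shape[0]/2/np.tan(np.radians(c['vfov'])/2)
    return np.array([[f,0,c['cx']],[0,f,c['cy']],[0,0,1.]])
def ray(c,u,v):
    p=cv2.undistortPoints(np.array([[[u,v]]],float),K(c),np.array([c['k1'],0,0,0.]))[0,0] if 0 else None
    k=K(c); d=np.array([(u-k[0,2])/k[0,0],(v-k[1,2])/k[1,1]]); s=d.copy()
    for _ in range(30): s=d/(1+c['k1']*(s@s))
    R=np.array(c['R']);t=np.array(c['t'])
    return -R.T@t, R.T@np.array([s[0],s[1],1.])
def onz(c,u,v,z):
    o,d=ray(c,u,v); return o+d*(z-o[2])/d[2]
def two(c1,p1,c2,p2):
    o1,d1=ray(c1,*p1);o2,d2=ray(c2,*p2)
    s=np.linalg.lstsq(np.c_[d1,-d2],o2-o1,rcond=None)[0]
    a=o1+d1*s[0];b=o2+d2*s[1]; return (a+b)/2,np.linalg.norm(a-b)
def proj(c,X):
    R=np.array(c['R']);t=np.array(c['t']);q=R@np.array(X,float)+t;s=q[:2]/q[2];s=s*(1+c['k1']*(s@s));k=K(c)
    return np.array([k[0,0]*s[0]+k[0,2],k[1,1]*s[1]+k[1,2]])
E
python3 - <<'E'
from h import *
C={n:snap(n,n+'0.png') for n in('top','side')}
pickle.dump(C,open('c0.pkl','wb'))
for n,c in C.items(): print(n,c['vfov'],c['k1'],-np.array(c['R']).T@np.array(c['t']),np.round(c['R'],2).tolist())
print(manip.read_state())
a=np.hstack([cv2.resize(cv2.imread(f'pics/{n}0.png'),(800,600)) for n in('top',)])
cv2.imwrite('pics/top0b.png',a)
cv2.imwrite('pics/side0b.png',cv2.resize(cv2.imread('pics/side0.png'),(800,600)))
E
```

```text
top 57.76195147361128 -0.011401215412649976 [ 364.48847797 -211.10699587  913.53586915] [[-0.02, -1.0, -0.0], [-0.98, 0.02, -0.19], [0.19, -0.0, -0.98]]
side 44.661333241666156 -0.0982082621657224 [  121.88684903 -1115.62086903   738.7323573 ] [[0.9, -0.43, 0.0], [-0.23, -0.49, -0.84], [0.36, 0.76, -0.54]]
{'clock': 0.1, 'joints': array([ 1.04039133e+00,  3.00362033e-01,  1.52149032e+00,  2.02327097e-05,
        1.32071223e+00, -6.66061531e-02]), 'qd': array([-0.00111686, -0.00112942, -0.00313462,  0.00144196,  0.00013872,
       -0.00189492]), 'effort': array([ 1.00490135e-03, -5.32636678e+01, -3.53284228e+01,  7.09594740e-02,
        2.34415079e-02, -1.11057741e-04]), 'eef_pos': array([245.93765431, 491.71733864, 223.78454819]), 'eef_rot': array([-3.14062419e+00, -8.42432832e-05,  2.67778875e+00]), 'wrist_force': array([ 0.51928113,  0.78520818, -0.38706275]), 'moment': array([ 0.00174197, -0.01358404, -0.00521207]), 'finger_force': 0.0, 'finger_gap': 94.05270966039669}
```

View pics/top0b.png

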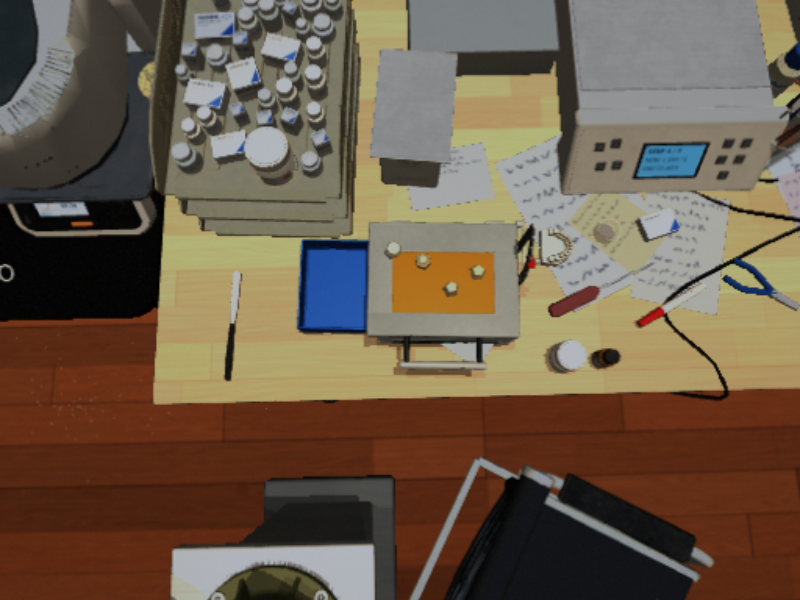

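View pics/side0b.png

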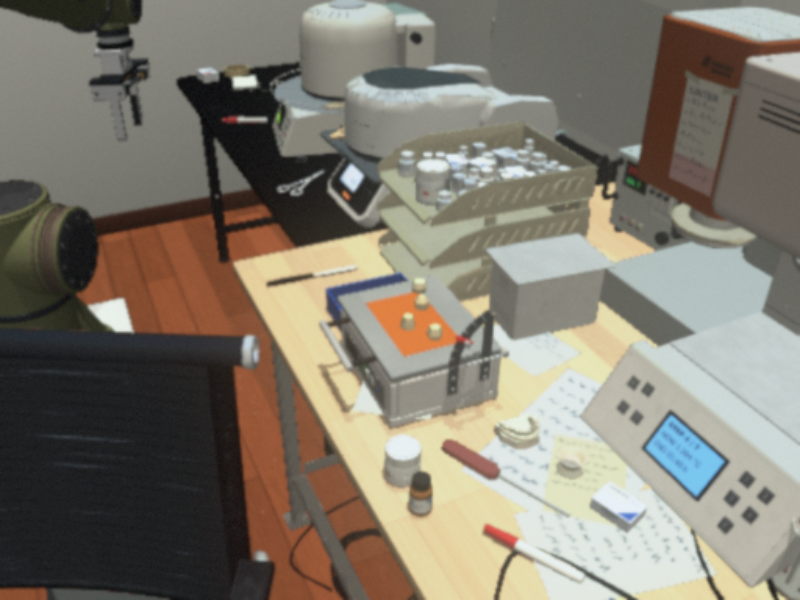

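The top view (800-px scale) shows the spatula at left with its handle (229,378) and blade tip (237,272). The pan is centred near (333,286), and the unit lid covers (368–519, 223–338) with four lumps at (393,249), (423,261), (478,271) and (451,288). The bar runs from (402,365) to (485,367), and the red index is near (532,263). In the side view the index is near (463,341).

```bash
python3 - <<'E'
from h import *
C=pickle.load(open('c0.pkl','rb'));c=C['top'];s=C['side']
hsv=cv2.cvtColor(c['frame'],cv2.COLOR_RGB2HSV)
def at(u,v,z):
    return np.round(onz(c,u*.64,v*.64,z)[:2],1)
# lid corners by hand
for n,p in dict(rl=(369,223),rr=(517,223),fr=(519,337),fl=(368,335)).items(): print('lid',n,at(*p,100))
for n,p in dict(b1=(402,365),b2=(485,367)).items(): print('bar',n,at(*p,93))
for n,p in dict(jar=(569,356),bot=(606,357),stone=(553,246)).items(): print(n,at(*p,40))
def comps(m,box,amin):
    x0,y0,x1,y1=[int(k*.64) for k in box]; M=np.zeros_like(m);M[y0:y1,x0:x1]=m[y0:y1,x0:x1]
    n,l,st,ce=cv2.connectedComponentsWithStats(M.astype(np.uint8)); return [(st[i],ce[i],np.argwhere(l==i)[:,::-1]) for i in range(1,n) if st[i][4]>=amin]
H,S,V=hsv[...,0],hsv[...,1],hsv[...,2]
for st,ce,px in comps((H>100)&(H<130)&(S>120),(290,230,372,340),50):
    r=cv2.boxPoints(cv2.minAreaRect(px.astype(np.float32))); print('pan',[np.round(onz(c,*q,45)[:2],1).tolist() for q in r])
for st,ce,px in comps((H<20)&(S>200)&(V>150),(380,240,500,320),200):
    r=cv2.boxPoints(cv2.minAreaRect(px.astype(np.float32))); print('orange',st,[np.round(onz(c,*q,100)[:2],1).tolist() for q in r])
for st,ce,px in comps((S<140)&(V>165),(372,230,515,320),15): print('lump',st,np.round(ce/.64),np.round(onz(c,*ce,112)[:2],1))
for nm,m in (('handle',V<60),('blade',(S<60)&(V>150))):
  for st,ce,px in comps(m,(200,260,260,390),15):
    a,b=px[px[:,1].argmin()],px[px[:,1].argmax()]
    print(nm,st,np.round(onz(c,*ce,7)[:2],1),'ends',np.round(onz(c,*a,7)[:2],1),np.round(onz(c,*b,7)[:2],1))
hs=cv2.cvtColor(s['frame'],cv2.COLOR_RGB2HSV)
rm=lambda h:((h[...,0]<6)|(h[...,0]>172))&(h[...,1]>150)&(h[...,2]>90)
P=[]
for st,ce,px in comps(rm(hsv),(515,240,545,290),2): print('redtop',st,ce);P.append(ce)
Q=[]
for st,ce,px in comps(rm(hs),(440,320,490,360),2): print('redside',st,ce);Q.append(ce)
if P and Q: print(two(c,P[0],s,Q[0]))
a=cv2.resize(cv2.imread('pics/top0.png')[130:250,125:370],None,fx=3.2,fy=3.2,interpolation=2)
cv2.imwrite('pics/crop1.png',a)
E
```

```text
lid rl [ 644.2 -164.5]
lid rr [ 638.4 -396.2]
lid fr [ 459.2 -387.7]
lid fl [ 467.8 -160.7]
bar b1 [ 422.1 -210.8]
bar b2 [ 416.1 -335.2]
jar [ 433.5 -478.9]
bot [ 430.4 -538.3]
stone [ 617.1 -467.3]
pan [[484.8, -42.6], [639.2, -45.8], [632.4, -159.7], [478.4, -152.8]]
orange [ 251  162   65   38 2157] [[594.4, -199.8], [590.6, -354.6], [499.9, -349.6], [503.6, -197.9]]
lump [248 155   8   7  41] [393. 247.] [ 600.6 -201.3]
lump [269 164   4   4  15] [422. 258.] [ 581.5 -245.9]
lump [303 170   7   6  29] [478. 270.] [ 561.9 -329.6]
lump [286 181   6   5  23] [451. 286.] [ 537.4 -287.9]
handle [144 207   6  37 146] [456.5  77.3] ends [504.9  78. ] [411.   79.9]
blade [147 173   7  34 144] [553.4  72.1] ends [596.9  70.5] [507.6  78.1]
redtop [338 164   5   8  24] [339.95833333 168.5       ]
redside [292 216   5   3  10] [294.3 216.6]
(array([ 560.88966873, -402.83765856,  142.84505751]), np.float64(2.0725618943528645))
```

View pics/crop1.png

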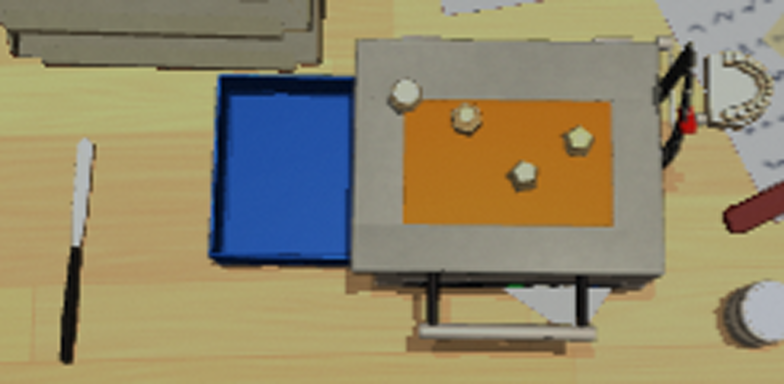

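The crop confirms the layout: the spatula lies almost along x (middle near (506,78)), the lumps are at x 537–601 and y −201 to −330, and the red index is on the quadrant at crop pixel (688,122). First I'll go to the handle.

Emit:
jog_arm(series=[[0.45,-1,0,0,0,0.087,0.5],[0.45,-1,0,0,0,0.087,0.5],[0.45,-1,0,0,0,0.087,0.5],[0.45,-1,0,0,0,0.087,0.5]])

```text
clock: 0.43
eef_pos: [301.3, 368.1, 224.0]
eef_rot: [-3.14, 0.0, 2.812]
wrist_force: [0.1, 0.4, -0.4]
finger_gap: 70.8
finger_force: 0.0
```

Emit:
jog_arm(series=[[0.45,-1,0,0,0,0.087,0.5],[0.45,-1,0,0,0,0.087,0.5],[0.45,-1,0,0,0,0.087,0.5],[0.45,-1,0,0,0,0.087,0.5]])

```text
clock: 0.77
eef_pos: [355.1, 248.5, 224.1]
eef_rot: [-3.141, 0.0, 2.949]
wrist_force: [0.3, 1.1, -0.1]
finger_gap: 47.3
finger_force: 0.0
```

Emit:
jog_arm(series=[[0.45,-1,-0.5,0,0,0.087,0.5],[0.45,-1,-0.5,0,0,0.087,0.5],[0.45,-1,-0.5,0,0,0.087,0.5],[0.45,-1,-0.5,0,0,0.087,0.5]])

```text
clock: 1.1
eef_pos: [408.3, 129.4, 162.8]
eef_rot: [-3.141, -0.001, 3.087]
wrist_force: [-0.7, 0.0, 0.4]
finger_gap: 46.9
finger_force: 0.0
```

Emit:
jog_arm(series=[[0.275,-0.425,-0.5,0,0,0,0.5],[0.275,-0.425,-0.5,0,0,0,0.5],[0.275,-0.425,-0.8,0,0,0,0.5],[0.275,-0.425,-0.9,0,0,0,0.5],[0.275,-0.425,-0.9,0,0,0,0.5]])

```text
clock: 1.52
eef_pos: [439.4, 80.4, 53.2]
eef_rot: [-3.141, -0.006, 3.087]
wrist_force: [0.6, -0.9, -0.2]
finger_gap: 46.8
finger_force: 0.0
```

```bash
python3 - <<'E'
from h import *
s=manip.read_state();c=snap('wrist','w1.png');print(s['eef_pos'],s['eef_rot'],np.round(c['hand_eye'],2).tolist())
E
```

```text
[439.43608014  80.42811829  53.2438263 ] [-3.14073333 -0.00581814  3.08670054] [[-0.0, -0.97, -0.23, 66.15], [1.0, -0.0, -0.0, 0.4], [0.0, -0.23, 0.97, -159.94], [0.0, 0.0, 0.0, 1.0]]
```

View pics/w1.png

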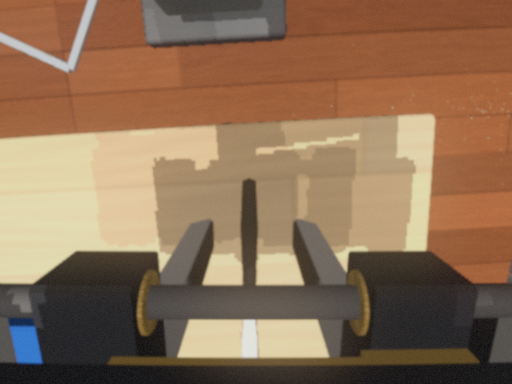

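The handle lies midway between the fingers (column 250, rows 180–320), parallel to them. Next I'll descend and grip.

Emit:
jog_arm(series=[[0,0,-0.2,0,0,0,0.5],[0,0,-0.26,0,0,0,0.5],[0,0,-0.26,0,0,0,0.5],[0,0,-0.26,0,0,0,1],[0,0,-0.26,0,0,0,1],[0,0,-0.26,0,0,0,1],[0,0,-0.26,0,0,0,1],[0,0,-0.26,0,0,0,1]], grip_force=30)

```text
clock: 2.23
eef_pos: [441.3, 80.9, 25.5]
eef_rot: [3.141, 0.001, 3.088]
wrist_force: [0.5, 0.5, -0.4]
finger_gap: 17.0
finger_force: 0.1
```

Emit:
jog_arm(series=[[0,0,0,0,0,0,1],[0,0,0,0,0,0,1],[0,0,0.3,0,0,0,1],[0,0,0.6,0,0,0,1],[0,0,0.9,0,0,0,1],[0,0,1,0,0,0,1],[0,0,1,0,0,0,1]])

```text
clock: 2.82
eef_pos: [442.3, 81.0, 148.1]
eef_rot: [3.141, 0.005, 3.088]
wrist_force: [-0.3, 0.4, -0.9]
finger_gap: 10.4
finger_force: 29.9
```

```bash
python3 - <<'E'
from h import *
s=manip.read_state();c=snap('side','s1.png');print(s['eef_pos'],s['eef_rot'])
im=cv2.imread('pics/s1.png')
u=proj(c,s['eef_pos']).astype(int);print(u)
cv2.imwrite('pics/s1c.png',cv2.resize(im[u[1]-90:u[1]+60,max(u[0]-80,0):u[0]+120],None,fx=4,fy=4))
E
```

```text
[442.3425364   81.03319926 148.08238533] [3.1407556  0.00548352 3.08778829]
[176 136]
```

View pics/s1c.png

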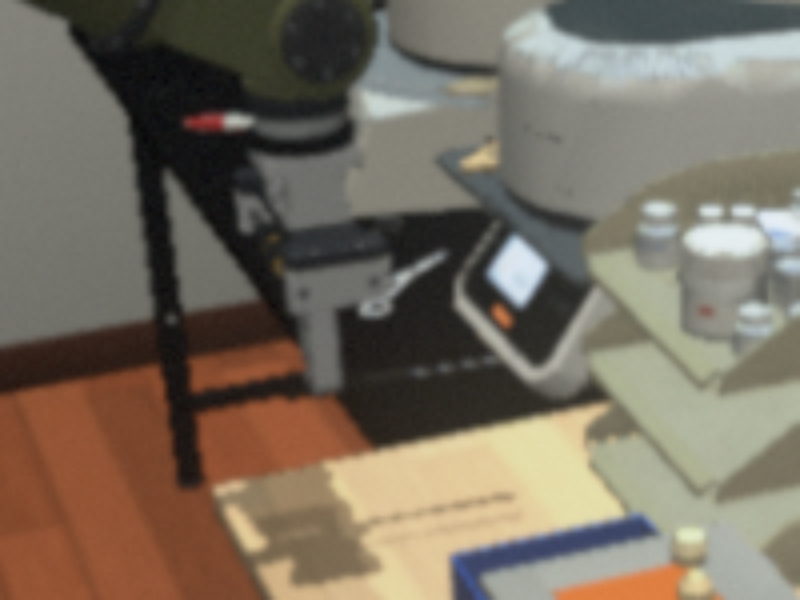

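The spatula is held level (handle starting near (370,378), blade to (500,355)). The gap of 10.4 mm against a 12 mm handle means the tips only grip its upper half, so I'll regrip lower.

Emit:
jog_arm(series=[[0,0,-0.3,0,0,0,1],[0,0,-0.6,0,0,0,1],[0,0,-0.9,0,0,0,1],[0,0,-0.97,0,0,0,1],[0,0,-0.99,0,0,0,1],[0,0,-0.99,0,0,0,1]])

```text
clock: 3.37
eef_pos: [440.0, 80.8, 24.9]
eef_rot: [-3.141, -0.004, 3.088]
wrist_force: [-0.4, 0.3, -0.4]
finger_gap: 11.0
finger_force: 30.0
```

Emit:
jog_arm(series=[[0,0,0,0,0,0,0.7],[0,0,0,0,0,0,0.7],[0,0,0,0,0,0,0.7]])

```text
clock: 3.62
eef_pos: [441.3, 80.9, 26.7]
eef_rot: [3.141, 0.001, 3.088]
wrist_force: [0.2, -0.1, 0.1]
finger_gap: 26.4
finger_force: 0.0
```

Emit:
jog_arm(series=[[0,0,-0.02,0,0,0,0.7],[0,0,-0.04,0,0,0,0.7],[0,0,-0.05,0,0,0,0.7],[0,0,-0.05,0,0,0,1],[0,0,-0.05,0,0,0,1],[0,0,-0.05,0,0,0,1],[0,0,-0.05,0,0,0,1],[0,0,-0.05,0,0,0,1]])

```text
clock: 4.28
eef_pos: [441.1, 80.9, 20.3]
eef_rot: [3.142, 0.0, 3.088]
wrist_force: [-0.6, 0.2, -1.0]
finger_gap: 11.0
finger_force: 30.0
```

Emit:
jog_arm(series=[[0,0,0,0,0,0,1],[0,0,0,0,0,0,1]])

```text
clock: 4.45
eef_pos: [441.1, 80.9, 20.3]
eef_rot: [-3.142, 0.0, 3.088]
wrist_force: [1.0, -0.7, 0.1]
finger_gap: 11.2
finger_force: 30.0
```

Emit:
jog_arm(series=[[0,0,0.3,0,0,0,1],[0,0,0.6,0,0,0,1],[0,0,0.9,0,0,0,1],[0,0,1,0,0,0,1],[0,0,1,0,0,0,1]])

```text
clock: 4.87
eef_pos: [442.4, 81.0, 143.3]
eef_rot: [3.141, 0.006, 3.088]
wrist_force: [0.7, -0.6, -0.6]
finger_gap: 10.9
finger_force: 30.0
```

Emit:
jog_arm(series=[[0.1,-0.3,0.25,0,0,0,1],[0.2,-0.6,0.25,0,0,0.02,1],[0.2,-0.9,0.25,0,0,0.02,1],[0.2,-1,0.25,0,0,0.02,1],[0.2,-1,0.25,0,0,0.02,1]])

```text
clock: 5.28
eef_pos: [464.6, -41.4, 168.8]
eef_rot: [-3.142, -0.002, 3.116]
wrist_force: [-0.1, 0.6, -1.3]
finger_gap: 10.9
finger_force: 30.0
```

Emit:
jog_arm(series=[[0,-0.3,0,0,0,0,1],[0,-0.6,0,0,0,0,1],[0,-0.9,0,0,0,0,1],[0,-1,0,0,0,0,1]])

```text
clock: 5.62
eef_pos: [464.6, -161.5, 169.1]
eef_rot: [3.142, -0.001, 3.118]
wrist_force: [0.7, -0.0, -0.2]
finger_gap: 11.0
finger_force: 30.0
```

Emit:
jog_arm(series=[[0,-0.3,0,0,0,0,1],[0,-0.6,0,0,0,0,1],[0,-0.9,0,0,0,0,1],[0,-1,0,0,0,0,1]])

```text
clock: 5.95
eef_pos: [464.8, -281.5, 169.0]
eef_rot: [3.141, -0.001, 3.118]
wrist_force: [0.6, -0.3, -1.0]
finger_gap: 11.2
finger_force: 30.0
```

Emit:
jog_arm(series=[[0,-0.25,0,0,0,0,1],[0,-0.5,0,0,0,0,1],[0,-0.64,0,0,0,0,1],[0,-0.64,0,0,0,0,1],[0,-0.64,0,0,0,0,1]])

```text
clock: 6.37
eef_pos: [465.2, -355.0, 169.0]
eef_rot: [3.14, -0.001, 3.119]
wrist_force: [0.3, 0.4, -1.4]
finger_gap: 11.0
finger_force: 30.0
```

```bash
python3 - <<'E'
from h import *
s=manip.read_state();t=snap('top','t2.png');c=snap('side','s2.png');print(s['eef_pos'],s['eef_rot'],s['joints'])
a=cv2.resize(cv2.imread('pics/s2.png')[150:290,190:350],(686,600))
b=cv2.resize(cv2.imread('pics/t2.png')[130:250,190:370],(800,533))
cv2.imwrite('pics/s2c.png',a);cv2.imwrite('pics/t2c.png',b)
E
```

```text
[ 465.15871776 -354.9741851   169.02552557] [ 3.14021551e+00 -1.27219009e-03  3.11879108e+00] [-7.14546518e-01  4.26813891e-01  1.48077717e+00  2.63736683e-04
  1.23585981e+00 -2.26262732e+00]
```

View pics/s2c.png

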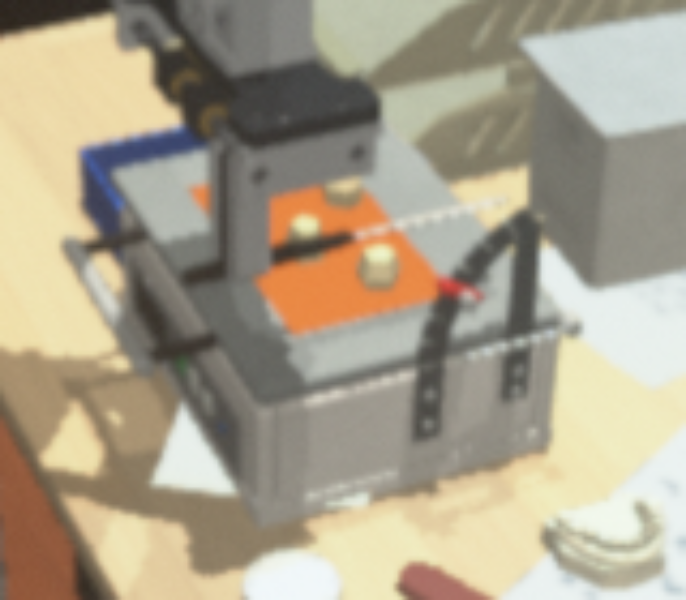

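The spatula is held over the lid, from the handle at (190,275) to the blade tip at (508,200). Four lumps are below it, clear of the quadrant. I'll check its tilt against the projection.

```bash
python3 - <<'E'
from h import *
c=manip.camera('side');s=manip.read_state();p=s['eef_pos']-[0,0,14.3]
for d,m in((159,(508,200)),(65,(352,238))):
    q=proj(c,p+np.array([d,-d*.023,0])); print(d,q,(190+m[0]*160/686,150+m[1]*140/600), proj(c,p+np.array([d,-d*.023,10]))-q)
E
```

```text
159 [309.53329875 194.80839975] (308.4839650145773, 196.66666666666666) [ 0.30457911 -3.66993832]
65 [272.72346276 203.98279729] (272.0991253644315, 205.53333333333333) [ 0.12260423 -3.74071973]
```

Emit:
jog_arm(series=[[0,-0.02,-0.1,0,0,0,1],[0,-0.02,-0.2,0,0,0,1],[0,-0.02,-0.3,0,0,0,1],[0,-0.02,-0.35,0,0,0,1],[0,-0.02,-0.38,0,0,0,1],[0,-0.02,-0.38,0,0,0,1],[0,-0.02,-0.38,0,0,0,1]])

```text
clock: 7.1
eef_pos: [465.1, -358.3, 124.7]
eef_rot: [-3.142, 0.0, 3.119]
wrist_force: [-0.1, 0.8, 0.5]
finger_gap: 11.5
finger_force: 30.0
```

Emit:
jog_arm(series=[[0,0.0,-0.018,0,0,0,1],[0,0.08,-0.018,0,0,0,1],[0,0.16,-0.018,0,0,0,1],[0,0.24,-0.018,0,0,0,1],[0,0.32,-0.018,0,0,0,1],[0,0.4,-0.018,0,0,0,1],[0,0.48,-0.018,0,0,0,1],[0,0.56,-0.018,0,0,0,1]])

```text
clock: 7.77
eef_pos: [465.1, -290.0, 122.6]
eef_rot: [-3.141, 0.0, 3.119]
wrist_force: [-0.4, 0.2, -0.8]
finger_gap: 11.2
finger_force: 30.0
```

```bash
python3 - <<'E'
from h import *
s=manip.read_state();c=snap('side','s3.png');print(s['eef_pos'],s['wrist_force'])
cv2.imwrite('pics/s3c.png',cv2.resize(cv2.imread('pics/s3.png')[150:290,190:350],(686,600)))
E
```

```text
[ 465.10762124 -289.99055921  122.64267271] [-0.37176648  0.18807913 -0.77119174]
```

View pics/s3c.png

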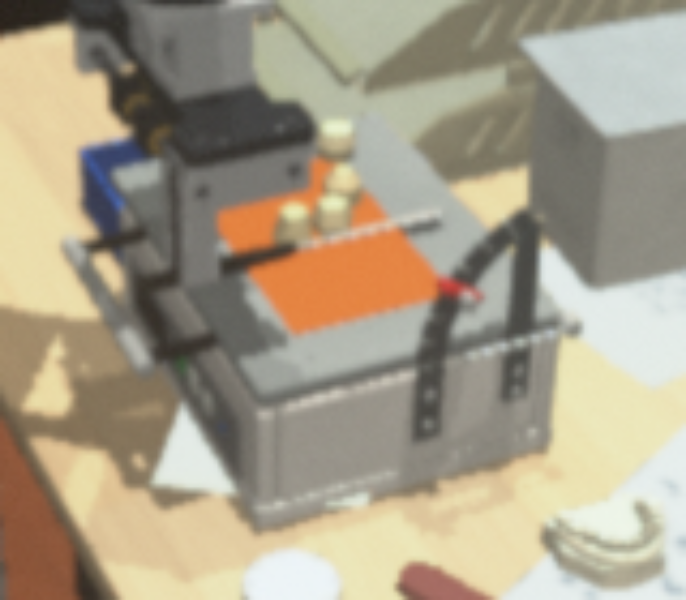

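The blade (from (230,262) to (438,215)) is pushing two lumps, and the other two are ahead of it within its span. The sweep continues.

Emit:
jog_arm(series=[[0,0.08,0,0,0,0,1],[0,0.16,0,0,0,0,1],[0,0.24,0,0,0,0,1],[0,0.32,0,0,0,0,1],[0,0.4,0,0,0,0,1],[0,0.48,0,0,0,0,1],[0,0.56,0,0,0,0,1],[0,0.64,0,0,0,0,1]])

```text
clock: 8.48
eef_pos: [465.0, -213.3, 122.5]
eef_rot: [3.142, -0.0, 3.119]
wrist_force: [-0.2, -0.7, -0.2]
finger_gap: 11.2
finger_force: 30.0
```

Emit:
jog_arm(series=[[0,0.08,0,0,0,0,1],[0,0.16,0,0,0,0,1],[0,0.24,0,0,0,0,1],[0,0.32,0,0,0,0,1],[0,0.4,0,0,0,0,1],[0,0.48,0,0,0,0,1],[0,0.56,0,0,0,0,1],[0,0.6,0,0,0,0,1]])

```text
clock: 9.15
eef_pos: [465.0, -141.0, 122.5]
eef_rot: [3.141, -0.0, 3.12]
wrist_force: [-0.3, 0.5, -0.1]
finger_gap: 11.4
finger_force: 30.0
```

```bash
python3 - <<'E'
from h import *
s=manip.read_state();t=snap('top','t4.png');c=snap('side','s4.png');print(s['eef_pos'],s['wrist_force'])
a=cv2.resize(cv2.imread('pics/s4.png')[150:290,190:350],(400,350));b=cv2.resize(cv2.imread('pics/t4.png')[130:250,180:320],(400,343))
cv2.imwrite('pics/s4c.png',np.hstack([a[:343],b]))
E
```

```text
[ 465.00274671 -141.04796765  122.48456003] [-0.31159673  0.53773021 -0.07039862]
```

View pics/s4c.png

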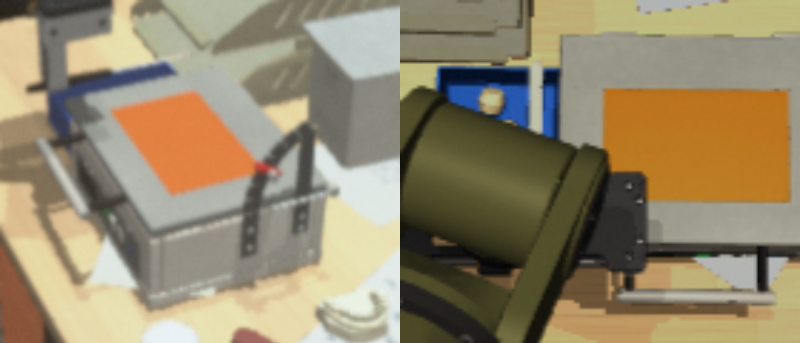

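The lid is empty and the lumps visible so far are in the pan. Next I'll return the spatula to the bench, left of the pan.

Emit:
jog_arm(series=[[0,0.1,0.2,0,0,0,1],[0,0.3,0.2,0,0,0,1],[0,0.6,0.2,0,0,0,1],[0,0.9,0.2,0,0,0,1],[0,1,0.2,0,0,0,1],[0,1,0.2,0,0,0,1]])

```text
clock: 9.75
eef_pos: [465.1, -20.4, 146.6]
eef_rot: [3.141, 0.0, 3.122]
wrist_force: [-0.1, -1.1, -0.4]
finger_gap: 11.1
finger_force: 30.0
```

Emit:
jog_arm(series=[[0,0.3,0,0,0,0,1],[0,0.6,0,0,0,0,1],[0,0.7,-0.2,0,0,0,1],[0,0.7,-0.5,0,0,0,1],[0,0.7,-0.8,0,0,0,1],[0,0.7,-0.8,0,0,0,1],[0,0.7,-0.8,0,0,0,1]])

```text
clock: 10.33
eef_pos: [464.7, 60.8, 50.1]
eef_rot: [-3.141, -0.003, 3.118]
wrist_force: [0.1, -1.0, -0.2]
finger_gap: 10.5
finger_force: 30.0
```

```bash
python3 - <<'E'
from h import *
t=snap('top','t5.png');h=cv2.cvtColor(t['frame'],cv2.COLOR_RGB2HSV)
b=cv2.resize(cv2.imread('pics/t5.png')[130:250,140:320],(780,520));cv2.imwrite('pics/t5c.png',b)
M=np.zeros(h.shape[:2],np.uint8);M[150:218,190:238]=((h[...,0]<60)&(h[...,2]>110))[150:218,190:238]
n,l,st,ce=cv2.connectedComponentsWithStats(M)
for i in range(1,n):
  if st[i][4]>5: print(st[i],onz(t,*ce[i],20)[:2])
print(manip.read_state()['eef_pos'])
E
```

```text
[190 150  48  68 441] [ 538.69540737 -119.50285174]
[190 152  22  51 111] [604.23602584 -43.32351277]
[201 159   9   9  56] [617.81587774 -77.18927894]
[216 173   9   8  57] [ 580.59938528 -116.30937966]
[206 185   7   7  34] [550.24697024 -88.16154066]
[221 198   9   9  48] [ 512.79359267 -129.77920227]
[465.72553997  60.94320198  51.63308858]
```

All four lumps are in the pan. Lowering and releasing the spatula.

Emit:
jog_arm(series=[[0,0,-0.1,0,0,0,1],[0,0,-0.18,0,0,0,1],[0,0,-0.23,0,0,0,1],[0,0,-0.25,0,0,0,1],[0,0,-0.255,0,0,0,1],[0,0,-0.255,0,0,0,1],[0,0,-0.255,0,0,0,1]])

```text
clock: 10.97
eef_pos: [465.3, 61.7, 20.4]
eef_rot: [3.142, 0.001, 3.119]
wrist_force: [0.7, -0.0, -0.7]
finger_gap: 11.3
finger_force: 30.0
```

Emit:
jog_arm(series=[[0,0,0,0,0,0,0.7],[0,0,0,0,0,0,0.6],[0,0,0,0,0,0,0.5],[0,0,0.1,0,0,0,0.5],[0,0,0.4,0,0,0,0.5],[0,0,0.7,0,0,0,0.5],[0,0,1,0,0,0,0.5],[0,0,1,0,0,0,0.5]])

```text
clock: 11.63
eef_pos: [467.6, 61.9, 146.2]
eef_rot: [3.141, 0.009, 3.119]
wrist_force: [0.8, -0.8, 0.8]
finger_gap: 47.2
finger_force: 0.0
```

```bash
python3 - <<'E'
from h import *
t=snap('top','t6.png');s=snap('side','s6.png');pickle.dump(dict(top=t,side=s),open('c6.pkl','wb'))
a=cv2.resize(cv2.imread('pics/s6.png')[150:290,150:350],(400,280))
b=cv2.resize(cv2.imread('pics/t6.png')[130:260,110:320],(800,495));cv2.imwrite('pics/t6c.png',b)
print(manip.read_state()['eef_pos'],manip.read_state()['eef_rot'])
E
```

```text
[465.445821    61.71284479 140.74710827] [3.14139182e+00 2.52979202e-03 3.11918973e+00]
```

View pics/t6c.png

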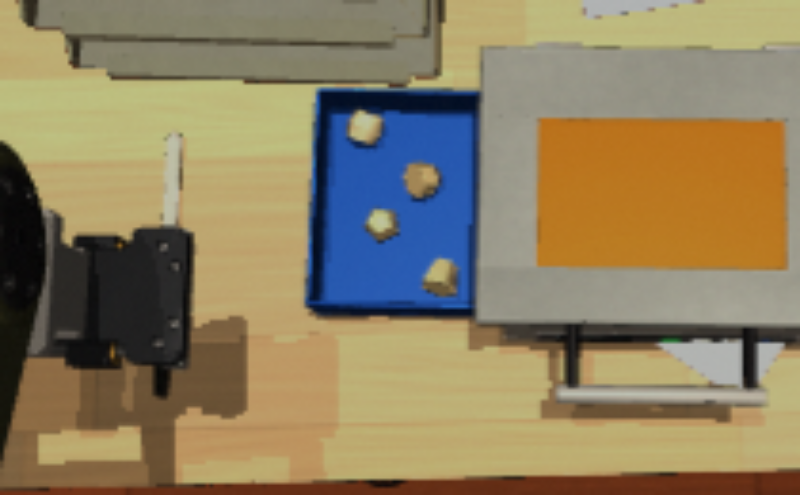

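The spatula lies flat on the bench, under the gripper at (170,135–395). The four lumps are inside the pan at (365,127), (421,180), (381,224) and (440,277). The bar's middle is at (662,395). Now to the bar, turning the gripper 90°.

Emit:
jog_arm(series=[[-0.1,-0.25,0.25,0,0,-0.08,0.6],[-0.13,-0.5,0.25,0,0,-0.16,0.6],[-0.13,-0.75,0.25,0,0,-0.24,0.6],[-0.13,-0.93,0.25,0,0,-0.32,0.6],[-0.13,-0.93,0.25,0,0,-0.34,0.6]])

```text
clock: 12.15
eef_pos: [448.7, -52.7, 168.3]
eef_rot: [-3.14, -0.002, 2.575]
wrist_force: [0.1, 0.4, -0.1]
finger_gap: 37.7
finger_force: 0.0
```

Emit:
jog_arm(series=[[-0.1,-0.25,0,0,0,-0.08,0.6],[-0.13,-0.5,0,0,0,-0.16,0.6],[-0.13,-0.75,0,0,0,-0.24,0.6],[-0.13,-0.93,0,0,0,-0.32,0.6],[-0.13,-0.93,0,0,0,-0.34,0.6]])

```text
clock: 12.57
eef_pos: [433.1, -164.3, 168.2]
eef_rot: [-3.14, -0.002, 2.041]
wrist_force: [-0.2, 0.4, 0.2]
finger_gap: 37.4
finger_force: 0.0
```

Emit:
jog_arm(series=[[-0.1,-0.25,0,0,0,-0.08,0.6],[-0.13,-0.5,0,0,0,-0.16,0.6],[-0.13,-0.75,0,0,0,-0.24,0.6],[-0.13,-0.93,0,0,0,-0.32,0.6],[-0.13,-0.93,0,0,0,-0.32,0.6],[-0.13,-0.93,0,0,0,-0.32,0.6]])

```text
clock: 13.07
eef_pos: [417.5, -273.3, 168.1]
eef_rot: [-3.139, -0.002, 1.548]
wrist_force: [0.3, 0.2, -0.3]
finger_gap: 37.8
finger_force: 0.0
```

```bash
python3 - <<'E'
from h import *
from scipy.spatial.transform import Rotation as Ro
s=manip.read_state();w=snap('wrist','w7.png');print(s['eef_pos'],s['eef_rot'],s['joints'])
T=np.eye(4);T[:3,:3]=Ro.from_euler('xyz',s['eef_rot']).as_matrix();T[:3,3]=s['eef_pos']
M=np.linalg.inv(T@np.array(w['hand_eye']));w['R']=M[:3,:3];w['t']=M[:3,3];pickle.dump(w,open('w7.pkl','wb'))
print([proj(w,p) for p in((419,-273,90),(422,-211,90),(416,-335,90))])
E
```

```text
[ 417.53522919 -273.31451889  168.05510806] [-3.13917229e+00 -1.83056476e-03  1.54788201e+00] [-6.53029512e-01  2.44574433e-01  1.72862333e+00  5.73652255e-05
  1.17142908e+00 -6.30139797e-01]
[array([254.39352311, 206.98570698]), array([256.51161811, 124.99146789]), array([252.50334429, 279.9161684 ])]
```

View pics/w7.png

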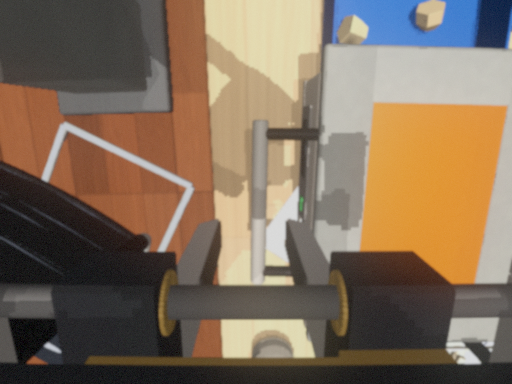

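The bar runs vertically at column 259, rows 120–280, between the fingers, with its axis 3–4 mm further in x than the TCP. I'll correct for that, descend and grip.

Emit:
jog_arm(series=[[0.03,0,-0.2,0,0,0,0.6],[0.03,0,-0.35,0,0,0,0.6],[0.03,0,-0.48,0,0,0,0.6],[0.03,0,-0.54,0,0,0,0.6],[0.03,0,-0.555,0,0,0,0.6],[0.03,0,-0.555,0,0,0,0.6]])

```text
clock: 13.62
eef_pos: [421.9, -272.5, 103.2]
eef_rot: [-3.141, -0.0, 1.55]
wrist_force: [0.1, 0.5, 0.5]
finger_gap: 37.5
finger_force: 0.0
```

Emit:
jog_arm(series=[[0,0,0,0,0,0,1],[0,0,0,0,0,0,1],[0,0,0,0,0,0,1],[0,0,0,0,0,0,1],[0,0,0,0,0,0,1],[0,0,0,0,0,0,1]], grip_force=45)

```text
clock: 14.12
eef_pos: [421.8, -273.2, 103.5]
eef_rot: [3.141, 0.0, 1.548]
wrist_force: [-1.5, -1.0, 2.3]
finger_gap: 10.8
finger_force: 45.0
```

Emit:
jog_arm(series=[[0.006,0,0.092,0.001,0.032,0,1],[0.017,0,0.184,0.002,0.064,0,1],[0.033,-0.001,0.276,0.002,0.095,0,1],[0.053,-0.001,0.366,0.003,0.127,0,1],[0.078,-0.002,0.456,0.004,0.159,0,1],[0.106,-0.002,0.543,0.004,0.191,0,1],[0.14,-0.003,0.629,0.005,0.223,0,1],[0.177,-0.004,0.713,0.006,0.255,0,1]])

```text
clock: 14.78
eef_pos: [443.0, -273.8, 189.0]
eef_rot: [-2.738, 0.0, 1.548]
wrist_force: [0.4, -3.5, -5.4]
finger_gap: 10.8
finger_force: 45.0
```

Emit:
jog_arm(series=[[0,0,0,0,0,0,1],[0,0,0,0,0,0,1],[0,0,0,0,0,0,1]])

```text
clock: 15.03
eef_pos: [442.6, -273.8, 188.0]
eef_rot: [-2.74, -0.0, 1.548]
wrist_force: [-3.3, -2.6, -4.0]
finger_gap: 10.4
finger_force: 45.0
```

```bash
python3 - <<'E'
from h import *
s=manip.read_state();c=snap('side','s8.png');pickle.dump(c,open('c8.pkl','wb'));print(s['eef_pos'],s['eef_rot'],s['wrist_force'])
cv2.imwrite('pics/s8c.png',cv2.resize(cv2.imread('pics/s8.png')[165:265,240:360],(720,600),interpolation=2))
E
```

```text
[ 442.57095113 -273.8407713   188.01007981] [-2.74020622e+00 -4.88911438e-04  1.54814245e+00] [-3.27556304 -2.60569772 -4.03334401]
```

View pics/s8c.png

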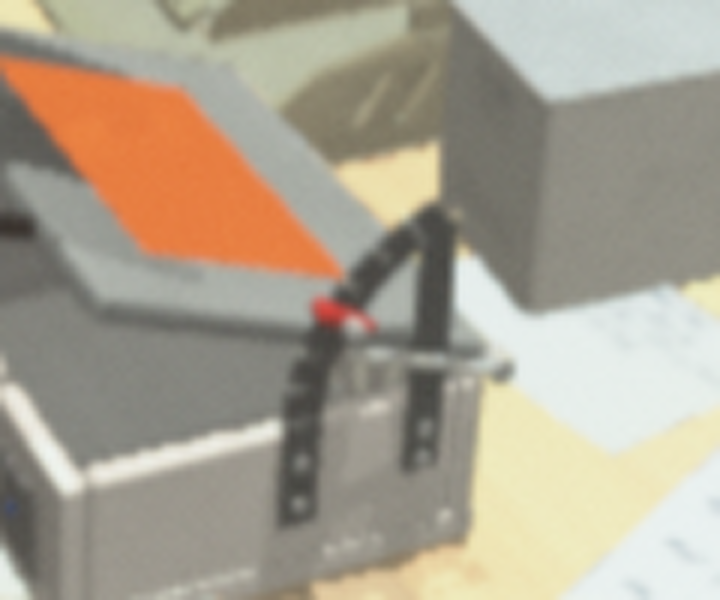

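At 0.4 rad the pointer runs from its pivot at (505,370) to its tip near (362,353). The red index lies just above it, with its inner point near (374,326) and outer end at (315,306). I'll turn these into angles on the quadrant's plane.

```bash
python3 - <<'E'
from h import *
c=pickle.load(open('c8.pkl','rb'));yaw=-.024
ux=np.array([np.cos(yaw),np.sin(yaw),0]);uy=np.array([-np.sin(yaw),np.cos(yaw),0])
H=np.array([421.8,-273.2,94])+222*ux  # hinge
O=H-90*ux; O=O+uy*(-281-O[1]) 
def pl(u,v,yu,crop=True):
    if crop:u,v=240+u/6,165+v/6
    o,d=ray(c,u,v);q=o+d*((yu-(o-O)@uy)/(d@uy))-O;return np.array([q@ux-90,q[2]-94])
f=c['frame'];h=cv2.cvtColor(f,cv2.COLOR_RGB2HSV)
m=((h[...,0]<8)|(h[...,0]>170))&(h[...,1]>110)&(h[...,2]>90);m[:210]=0;m[225:]=0;m[:,:285]=0;m[:,310:]=0
v,u=np.nonzero(m);wt=h[...,1][m].astype(float);rc=(np.average(u,weights=wt)+.5,np.average(v,weights=wt)+.5);print('red c',rc,(np.array(rc)-[240,165])*6)
for yu in(-118,-121):
  P={n:pl(*p,yu) for n,p in dict(pivot=(505,370),tip=(362,353),itip=(374,326),iout=(315,306)).items()};P['redc']=pl(*rc,yu,False)
  for n,q in P.items(): print(yu,n,np.round(q,1),'nominal hinge ang',round(np.arctan2(q[1],-q[0]),3),'r',round(np.hypot(*q),1))
  # predicted pixel of hinge and of pointer tip at angles
  for a in(0,.4,.45,.5,.55,.6): 
    X=O+ux*90+np.array([0,0,94])+uy*yu+74*(-np.cos(a)*ux+np.array([0,0,np.sin(a)])); print(a,np.round((proj(c,X)-[240,165])*6))
  print('hinge',(proj(c,O+ux*90+np.array([0,0,94])+uy*yu)-[240,165])*6)
E
```

```text
red c (np.float64(295.2810194500335), np.float64(216.9842387659289)) [331.6861167 311.9054326]
-118 pivot [   2.9 -100.5] nominal hinge ang -1.6 r 100.5
-118 tip [-62. -73.] nominal hinge ang -0.866 r 95.8
-118 itip [-57.7 -61.8] nominal hinge ang -0.819 r 84.6
-118 iout [-83.5 -45.3] nominal hinge ang -0.497 r 95.0
-118 redc [-76.3 -50. ] nominal hinge ang -0.58 r 91.2
0 [345. 197.]
0.4 [364. 125.]
0.45 [368. 116.]
0.5 [373. 107.]
0.55 [378.  98.]
0.6 [384.  89.]
hinge [522.07379972 152.71674414]
-121 pivot [  0.8 -97.8] nominal hinge ang -1.579 r 97.8
-121 tip [-63.9 -70.4] nominal hinge ang -0.834 r 95.1
-121 itip [-59.6 -59.3] nominal hinge ang -0.783 r 84.0
-121 iout [-85.2 -42.8] nominal hinge ang -0.466 r 95.4
-121 redc [-78.  -47.5] nominal hinge ang -0.547 r 91.4
0 [349. 201.]
0.4 [368. 129.]
0.45 [372. 120.]
0.5 [377. 111.]
0.55 [382. 102.]
0.6 [388.  94.]
hinge [526.35359049 156.74525148]
```

Correcting for the hinge height being counted twice, and working relative to the pivot, the pointer is at 0.40 rad and the index at 0.568 (its inner point, outer end and centroid agree). I'll raise the lid by 0.17 rad more.

Emit:
jog_arm(series=[[0.035,0,0.07,0,0.027,0,1],[0.073,-0.001,0.139,0.001,0.054,0,1],[0.115,-0.002,0.207,0.002,0.081,0,1],[0.157,-0.003,0.274,0.002,0.108,0,1],[0.157,-0.003,0.274,0.002,0.108,0,1],[0.157,-0.003,0.274,0.002,0.108,0,1],[0.157,-0.003,0.274,0.002,0.108,0,1],[0.157,-0.003,0.274,0.002,0.108,0,1]])

```text
clock: 15.75
eef_pos: [461.6, -274.4, 221.0]
eef_rot: [-2.571, 0.001, 1.548]
wrist_force: [-3.6, -4.9, -3.7]
finger_gap: 10.3
finger_force: 45.0
```

```bash
python3 - <<'E'
from h import *
s=manip.read_state();c=snap('side','s9.png');pickle.dump(c,open('c9.pkl','wb'));print(s['eef_pos'],s['eef_rot'],s['wrist_force'])
p=s['eef_pos'];print('lid angle by TCP',np.arctan2(p[2]-94,643.6-p[0])-np.arctan2(9.5,221.8))
t=snap('top','t9.png')
a=cv2.resize(cv2.imread('pics/s9.png')[195:245,280:340],(480,400),interpolation=2);b=cv2.resize(cv2.imread('pics/t9.png')[130:260,120:250],(320,320))
o=np.zeros((400,800,3),np.uint8);o[:,:480]=a;o[:320,480:]=b;cv2.imwrite('pics/f9.png',o)
E
```

```text
[ 461.55048813 -274.43796797  221.0259291 ] [-2.57120100e+00  5.32930618e-04  1.54804532e+00] [-3.56196301 -4.89884972 -3.65081792]
lid angle by TCP 0.5664123430593029
```

View pics/f9.png

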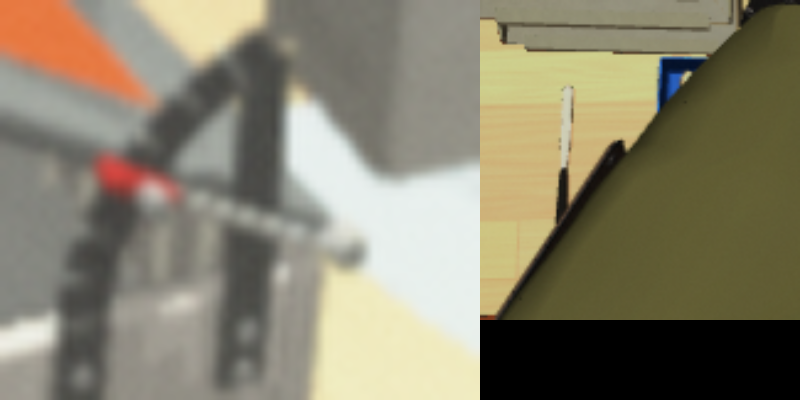

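The pointer (from (345,245) to (190,197)) runs straight into the inner point of the red index at (178,191), and TCP kinematics give 0.566 rad. The spatula lies flat on the bench. I'll let it settle, then hand in.

Emit:
jog_arm(series=[[0,0,0,0,0,0,1],[0,0,0,0,0,0,1],[0,0,0,0,0,0,1],[0,0,0,0,0,0,1]])

```text
clock: 16.18
eef_pos: [461.5, -274.4, 221.0]
eef_rot: [-2.571, 0.0, 1.548]
wrist_force: [-3.0, -5.0, -4.3]
finger_gap: 10.7
finger_force: 45.0
```

```bash
python3 -c "
from cell import manip
s=manip.read_state();print(s['eef_pos'],s['finger_force'],s['qd'].round(3));print(manip.sign_off())"
```

```text
[ 461.51521616 -274.43539421  221.03984556] 44.98546600341797 [ 0.001  0.    -0.    -0.    -0.     0.   ]
the job is handed in; nothing more can be done
None
```

The job is handed in, with no verdict returned: the four lumps are in the pan, the spatula is back on the bench, and the arm is holding the lid by its bar at about 0.566 rad, against about 0.568 measured for the red index.

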